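# Turn the revolving cake stand until the cut cake faces front

### The arm

A 6-joint arm with a two-finger parallel gripper is mounted at the origin on the work surface. World frame = base frame: x ahead of the robot, y to its left, z up, the work surface at z = 0. Lengths are in m, angles in rad, forces in N, time in s.
With the tool pointing down it reaches from about 0.3 to 0.775 m from the base axis. Payload 14.6 kg.
Tool frame: the origin (TCP) lies midway between the tips of the shut fingers; the grasp point (between the pads) lies 19 mm behind it; y points along the fingers, z is the direction in which the jaws open and shut, and the axes are right-handed (so a half turn about y gives the same grasp; the last joint's range is limited). The gripper opens to 94 mm and grips with 3 to 60 N. Pads are 16 mm wide; open, the fingers measure 119 mm over their backs; the gripper's body (75 mm by 177 mm) begins 78 mm behind the grasp point.
Start: joints at [1.107, 0.3, 1.521, -0, 1.321, -0.067], TCP at [0.213, 0.507, 0.205] pointing down, gripper open.
Joint ranges: [-3.03, 3.03], [-0.79, 2.21], [0.23, 2.52], [-1.04, 4.18], [0, 3.07], [-2.55, 2.55]. Speed limits (rad/s): [2.22, 2.22, 2.57, 3.14, 3.14, 3.14].

### API

Orientations are given as a unit quaternion [w, x, y, z].
In Python, from bench import bot gives the robot as it stands.
- The arm moves only by the tool jog_arm, never from a script. Its argument "commands" is one flat list of numbers, 7 for each row, row after row: the shift along the tool's x, y, z scaled (see below), then the turn, a rotation vector about the tool's x, y, z scaled (see below), then the opening, from 0 (shut) to 1 (fully open). In form: [dx, dy, dz, rx, ry, rz, fingers, dx, dy, dz, rx, ry, rz, fingers, ...]. A call has 1 to 10 rows; each row is the pose to reach, as a shift and turn from the pose commanded when the call began, along the tool's axes at that moment, turning the shorter way round; what a row does not reach only later rows make up. The controller multiplies each number of a shift by 0.4 m and each number of a turn by 360 degrees. A row lasts 1/10 s, in which the tool goes at most 50 mm and 8.59 degrees, less where a joint would pass 70% of its speed; a pose out of reach is approached as far as the arm can. A call with a number of a shift or a turn outside -1 to 1 is refused whole. A call with a gripper value outside its range is refused whole. The fingers move at their own pace and stop on an object; "newtons" is the grip in N (left out, the last holds). Time passes only in rows, so rows that repeat a pose let the fingers close. It gives the time, the measured TCP pose, the force and the opening at its end, in the units of the state.
- bot.get_state(): the state, without advancing time (a new reading comes with each control period).
- bot.grab_frame(name): name is "scene" or "top" or "wrist"; returns the picture (384x512x3 uint8, red, green, blue); there is no depth.
- bot.get_calibration(name): a dict with "intrinsics" (3x3 intrinsics, pixels), "D" ([k1, k2, p1, p2, k3] as OpenCV has them; the pictures are not rectified), "rvec" (rotation vector, rad) and "tvec" (3), from world to camera coordinates, as OpenCV has them; the wrist camera has in their place "T_tool_cam" (4x4, takes a point from camera to tool coordinates, whose origin is the TCP and whose axes are the tool frame's). Camera axes: x right, y down, z forward; pixel columns grow to the right and rows downward; lengths in m; the calibration is good to about 2 mm. A picture is of the moment at which its call begins: read the wrist's pose just before it. get_calibration takes no time and is no camera call.
- bot.job_done(): hands the job in, once; it reports no verdict.
The state is a dict: "t": time; "qpos": joint angles; "dq": joint speeds; "joint_efforts": joint torques, N m; "tcp_pos": TCP position; "tool_rot": TCP orientation; "wrist_force": force on the tool from outside, world axes, zero at the start; "wrist_torque": the same for the moment, N m; "grip_width": finger opening in m.
Only numpy, scipy, OpenCV 4.12 (cv2) and the standard library are available. Lean on these libraries where they do the work, as an engineer would, in place of code of your own. Each camera call takes 0.05 s, during which the arm holds its last target.

### The job

With the fingertips, push the petal-shaped rim of the revolving stand gently round until the half cake with the cut face stands squarely at the front, on the customers' side, right behind the blank price slate. Do not touch or pick up any of the cakes: they ride round on their petals. Leave the other things on the table where they are, and finish clear of the stand, with the tray at rest.

Things in the scene. Friction and masses are not known exactly. Their poses are not given: they have to be found in the camera images.
- stand_base: Fixed aluminium pedestal of the revolving stand, foot 190 mm across, 83 mm high. Origin: on the tray's turning axis, at table height; z up. Its own -x direction is the FRONT of the stand: there leans a blank black price slate in a light wooden frame, 104 mm wide, 155 to 205 mm from the axis, its top 60 mm above the table (below the tray). The front points roughly, not exactly, away from the robot, to the customers' side.
- stand_tray: Dark wooden blossom-shaped tray of the stand, 16 mm thick, free space under its rim, reaching 142 mm from the axis. Origin: on the axis in its top face, 105 mm above the table; z up. It turns both ways without stops, with slight drag (1 to 3 N at the rim), and stops at once when let go. A cake rides loose on each petal; a steel knob 25 mm high is in the middle.
- petal_tip (a point): Outermost point of the tray's rim on the cut cake's petal, at the tray's own -x, level with its top. Each of the six petals is a dish of 47 mm radius (lip 5 mm high) centred 95 mm from the axis, at 0, 60, 120.. degrees from the tray's x axis; the V notches between them lie at 30, 90, 150.. degrees, their bottom 82 mm from the axis: a closed fingertip fits in from outside and can push a petal's flank.
- cut_cake: The cut cake: half of a flat round bean cake (a half disc 72 mm long, 36 mm deep, 24 mm high) lying loose on the tray petal at the tray's own -x, its straight cut face, with the dark filling, looking outward. Origin: under the middle of the half, 16 mm behind the cut face, on the tray's top; its own -x points out of the cut face, z up. It is to end up at the front of the stand.
- cake1: Whole flat round cake, 72 mm across, 24 mm high, lying loose on the petal 60 degrees counter-clockwise (from above) of the cut cake. Origin: centre of its underside. Not to be touched.
- cake2: Whole flat round cake, 72 mm across, 24 mm high, lying loose on the petal 120 degrees counter-clockwise (from above) of the cut cake. Origin: centre of its underside. Not to be touched.
- cake3: Whole flat round cake, 72 mm across, 24 mm high, lying loose on the petal 180 degrees counter-clockwise (from above) of the cut cake. Origin: centre of its underside. Not to be touched.
- cake4: Whole flat round cake, 72 mm across, 24 mm high, lying loose on the petal 240 degrees counter-clockwise (from above) of the cut cake. Origin: centre of its underside. Not to be touched.
- cake5: Whole flat round cake, 72 mm across, 24 mm high, lying loose on the petal 300 degrees counter-clockwise (from above) of the cut cake. Origin: centre of its underside. Not to be touched.
- bottle: Dark sauce bottle, 62 mm across, 210 mm tall, right of the stand. Origin: centre of its underside. A bystander.
- jar: Glass jar with steel cap, 76 mm across, 110 mm tall, right of the stand. Origin: centre of its underside. A bystander.
- tongs: Steel pastry tongs lying flat on the table, 230 mm long, 80 mm wide, 20 mm high. Origin: near the middle, at table height. A bystander.
Mind the look-alikes: they are no part of the job. What is shaped like the cut_cake but green, purple or yellow is not meant.

How it is judged:
On the way:
1. the fingers push the tray and it turns (contact force between the fingers and stand_tray above 0.1 N and angular speed of stand_tray above 0.03 rad/s), for 0.02 s.
At the end, for the whole second after the job is handed in: the cut cake's origin is within 20 mm of the stand's front line (about 12 degrees of turn) on the front side, the tray is at rest, every cake lies within 12 mm of its place on its petal, and the bystanders are within 20 mm of where they were (y of cut_cake in the frame of stand_base between -0.02 and 0.02 m and x of cut_cake in the frame of stand_base below -0.06 m and angular speed of stand_tray below 0.05 rad/s and not ((x of cut_cake in the frame of stand_tray below -0.107 m or x of cut_cake in the frame of stand_tray above -0.083 m or y of cut_cake in the frame of stand_tray below -0.012 m or y of cut_cake in the frame of stand_tray above 0.012 m or z of cut_cake in the frame of stand_tray above 0.012 m or angle between cut_cake's own z axis and vertical above 0.3 rad) or (x of cake1 in the frame of stand_tray below -0.0595 m or x of cake1 in the frame of stand_tray above -0.0355 m or y of cake1 in the frame of stand_tray below -0.0943 m or y of cake1 in the frame of stand_tray above -0.0703 m or z of cake1 in the frame of stand_tray above 0.012 m or angle between cake1's own z axis and vertical above 0.3 rad) or (x of cake2 in the frame of stand_tray below 0.0355 m or x of cake2 in the frame of stand_tray above 0.0595 m or y of cake2 in the frame of stand_tray below -0.0943 m or y of cake2 in the frame of stand_tray above -0.0703 m or z of cake2 in the frame of stand_tray above 0.012 m or angle between cake2's own z axis and vertical above 0.3 rad) or (x of cake3 in the frame of stand_tray below 0.083 m or x of cake3 in the frame of stand_tray above 0.107 m or y of cake3 in the frame of stand_tray below -0.012 m or y of cake3 in the frame of stand_tray above 0.012 m or z of cake3 in the frame of stand_tray above 0.012 m or angle between cake3's own z axis and vertical above 0.3 rad) or (x of cake4 in the frame of stand_tray below 0.0355 m or x of cake4 in the frame of stand_tray above 0.0595 m or y of cake4 in the frame of stand_tray below 0.0703 m or y of cake4 in the frame of stand_tray above 0.0943 m or z of cake4 in the frame of stand_tray above 0.012 m or angle between cake4's own z axis and vertical above 0.3 rad) or (x of cake5 in the frame of stand_tray below -0.0595 m or x of cake5 in the frame of stand_tray above -0.0355 m or y of cake5 in the frame of stand_tray below 0.0703 m or y of cake5 in the frame of stand_tray above 0.0943 m or z of cake5 in the frame of stand_tray above 0.012 m or angle between cake5's own z axis and vertical above 0.3 rad)) and not (distance of any of bottle, jar, tongs from where it was at the start of the episode above 0.02 m)); the robot touches nothing.
It fails at once if the robot touched a cake on the stand (contact force between any of the fingers, the arm and cut_cake above 0.5 N or contact force between any of the fingers, the arm and cake1 above 0.5 N or contact force between any of the fingers, the arm and cake2 above 0.5 N or contact force between any of the fingers, the arm and cake3 above 0.5 N or contact force between any of the fingers, the arm and cake4 above 0.5 N or contact force between any of the fingers, the arm and cake5 above 0.5 N).
It fails at once if a cake was lifted, tipped or shifted more than 12 mm on its petal ((x of cut_cake in the frame of stand_tray below -0.107 m or x of cut_cake in the frame of stand_tray above -0.083 m or y of cut_cake in the frame of stand_tray below -0.012 m or y of cut_cake in the frame of stand_tray above 0.012 m or z of cut_cake in the frame of stand_tray above 0.012 m or angle between cut_cake's own z axis and vertical above 0.3 rad) or (x of cake1 in the frame of stand_tray below -0.0595 m or x of cake1 in the frame of stand_tray above -0.0355 m or y of cake1 in the frame of stand_tray below -0.0943 m or y of cake1 in the frame of stand_tray above -0.0703 m or z of cake1 in the frame of stand_tray above 0.012 m or angle between cake1's own z axis and vertical above 0.3 rad) or (x of cake2 in the frame of stand_tray below 0.0355 m or x of cake2 in the frame of stand_tray above 0.0595 m or y of cake2 in the frame of stand_tray below -0.0943 m or y of cake2 in the frame of stand_tray above -0.0703 m or z of cake2 in the frame of stand_tray above 0.012 m or angle between cake2's own z axis and vertical above 0.3 rad) or (x of cake3 in the frame of stand_tray below 0.083 m or x of cake3 in the frame of stand_tray above 0.107 m or y of cake3 in the frame of stand_tray below -0.012 m or y of cake3 in the frame of stand_tray above 0.012 m or z of cake3 in the frame of stand_tray above 0.012 m or angle between cake3's own z axis and vertical above 0.3 rad) or (x of cake4 in the frame of stand_tray below 0.0355 m or x of cake4 in the frame of stand_tray above 0.0595 m or y of cake4 in the frame of stand_tray below 0.0703 m or y of cake4 in the frame of stand_tray above 0.0943 m or z of cake4 in the frame of stand_tray above 0.012 m or angle between cake4's own z axis and vertical above 0.3 rad) or (x of cake5 in the frame of stand_tray below -0.0595 m or x of cake5 in the frame of stand_tray above -0.0355 m or y of cake5 in the frame of stand_tray below 0.0703 m or y of cake5 in the frame of stand_tray above 0.0943 m or z of cake5 in the frame of stand_tray above 0.012 m or angle between cake5's own z axis and vertical above 0.3 rad)).
It fails at once if the tray was spun faster than 2.5 rad/s (angular speed of stand_tray above 2.5 rad/s).
It fails at once if the tray was shoved or squeezed with more than 40 N (contact force between the fingers and stand_tray above 40 N).
It fails at once if a bystander was moved more than 20 mm or tipped (distance of any of bottle, jar, tongs from where it was at the start of the episode above 0.02 m or angle between any of bottle, jar, tongs's own z axis and vertical above 0.3 rad).
It also fails if it takes over 64 s, if anything falls off the work surface, if the arm or the gripper's body presses on something with over 40 N, if the wrist force passes 120 N, or if a joint passes its speed limit or range.

## Working session

There is one attempt and no reset: what is moved stays moved. The work goes in short steps, Python scripts to look and compute and a tool call to move; the robot and the scene stay as the last step left them, time stands still between calls to the robot, and variables do not carry over. Pictures are saved under pics/ and viewed, and the job is handed in when it is done.

Besides the shell and the picture viewer there is one more tool, called after ">>>" as a command line: name --argument value ..., lists and objects as JSON in quotes. jog_arm: Moves the arm, as the interface text tells. Its arguments: {"type":"object","properties":{"commands":{"type":"array","items":{"type":"number"}},"newtons":{"type":"number"}},"required":["commands"]}

```bash
mkdir -p pics
python3 - <<'E'
from bench import bot
import cv2
print(bot.get_state())
for n in ["scene","top","wrist"]:
    f=bot.grab_frame(n); cv2.imwrite(f"pics/{n}0.png",f[:,:,::-1])
    print(n,bot.get_calibration(n))
E
```

```text
{'t': 0.0, 'qpos': array([ 1.10741522e+00,  3.00460100e-01,  1.52157267e+00,  1.66276977e-05,
        1.32070107e+00, -6.66116010e-02]), 'dq': array([-0.00020727, -0.00047949, -0.00261804,  0.0007035 , -0.00068421,
        0.00055663]), 'joint_efforts': array([-1.33358819e-03, -5.31824470e+01, -3.52719426e+01,  7.06800004e-02,
        2.45752058e-02, -8.07385049e-05]), 'tcp_pos': array([0.21243079, 0.50703829, 0.20489592]), 'tool_rot': array([-0.69284943,  0.69362523, -0.13947344,  0.1392511 ]), 'wrist_force': array([ 0.89904846, -0.34943331, -0.48993972]), 'wrist_torque': array([ 0.01645813,  0.06911611, -0.05206389]), 'grip_width': 0.09399590711850928}
scene {'intrinsics': array([[473.02496074,   0.        , 265.93520088],
       [  0.        , 473.02496074, 198.92776717],
       [  0.        ,   0.        ,   1.        ]]), 'D': array([-0.10089702,  0.        ,  0.        ,  0.        ,  0.        ]), 'rvec': array([ 0.84520205,  2.38114969, -1.29197968]), 'tvec': array([ 0.47623377, -0.03687508,  1.41832153])}
top {'intrinsics': array([[455.71986828,   0.        , 252.89870998],

[... 205 characters left out ...]
0233, -2.20403063,  0.06230884]), 'tvec': array([-0.12045389,  0.5200342 ,  1.173597  ])}
wrist {'intrinsics': array([[297.84378455,   0.        , 252.5321802 ],
       [  0.        , 297.84378455, 194.24453606],
       [  0.        ,   0.        ,   1.        ]]), 'D': array([-0.01026005,  0.        ,  0.        ,  0.        ,  0.        ]), 'T_tool_cam': array([[ 5.64525749e-04,  9.72512371e-01,  2.32850532e-01,
        -6.71293362e-02],
       [-2.32158831e-04, -2.32850436e-01,  9.72512530e-01,
        -1.78905584e-01],
       [ 9.99999814e-01, -6.03066672e-04,  9.43272684e-05,
        -1.26248121e-04],
       [ 0.00000000e+00,  0.00000000e+00,  0.00000000e+00,
         1.00000000e+00]])}
```

View pics/top0.png

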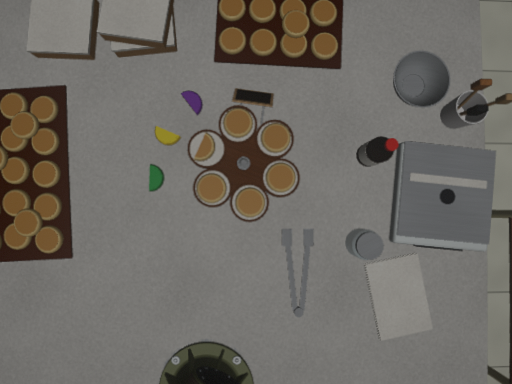

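View pics/scene0.png

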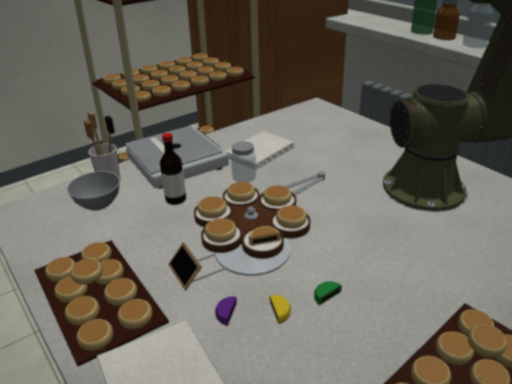

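View pics/wrist0.png

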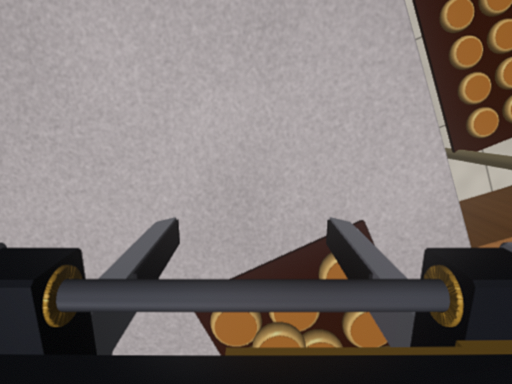

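```bash
cat > h.py <<'E'
from bench import bot
import cv2, numpy as np
from scipy.spatial.transform import Rotation as Ro
def proj(n,P):
    c=bot.get_calibration(n)
    return cv2.projectPoints(np.array(P,float).reshape(-1,3),c['rvec'],c['tvec'],c['intrinsics'],c['D'])[0].reshape(-1,2)
def unproj(n,uv,z):
    c=bot.get_calibration(n);R=cv2.Rodrigues(c['rvec'])[0]
    u=cv2.undistortPoints(np.array(uv,float).reshape(-1,1,2),c['intrinsics'],c['D']).reshape(-1,2)
    d=np.c_[u,np.ones(len(u))]@R; o=-R.T@c['tvec']
    return o+d*((z-o[2])/d[:,2])[:,None]
E
python3 - <<'E'
from h import *
f=cv2.imread('pics/top0.png')
c=f[70:250,150:340]; cv2.imwrite('pics/topc.png',cv2.resize(c,None,fx=4,fy=4,interpolation=cv2.INTER_CUBIC)[:600*9//9][:720])
cv2.imwrite('pics/topc.png',cv2.resize(f[80:230,160:310],(600,600),interpolation=cv2.INTER_CUBIC))
f=cv2.imread('pics/scene0.png')
cv2.imwrite('pics/scenec.png',cv2.resize(f[160:310,150:330],(720,600),interpolation=cv2.INTER_CUBIC))
print(proj('top',[[0,0,0],[0.21,.5,.2]]))
E
```

```text
[[206.73922948 387.40425265]
 [-26.2621597  324.01738733]]
```

View pics/topc.png

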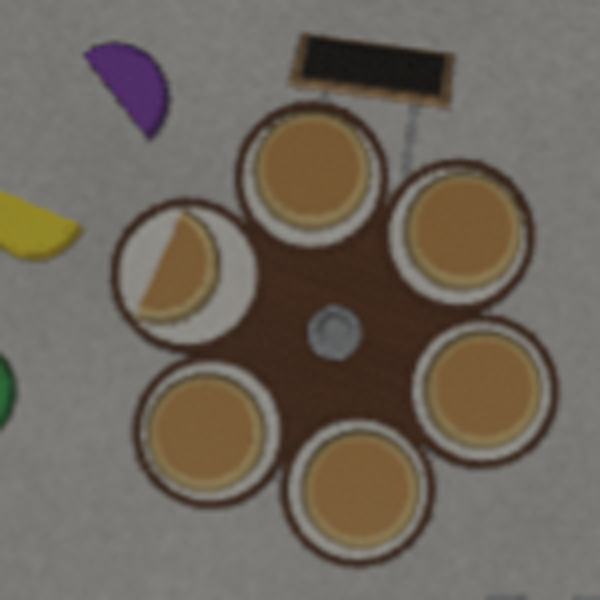

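View pics/scenec.png

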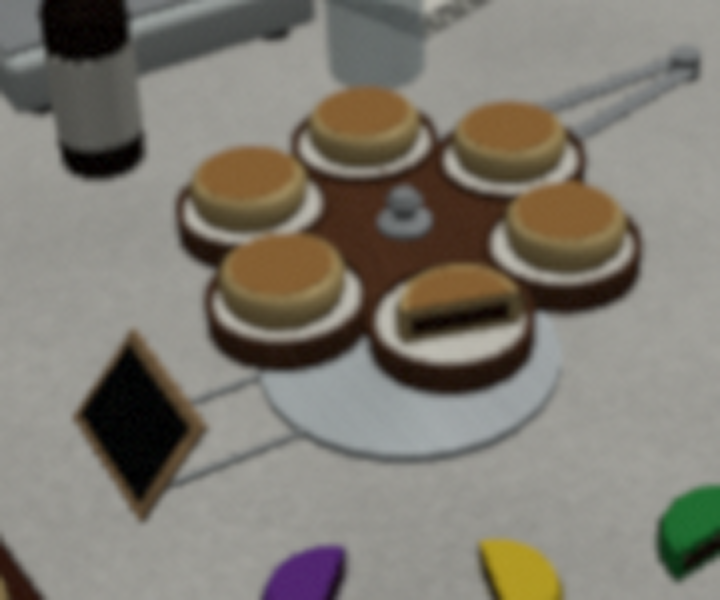

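Run:
```python
from h import *
from scipy.optimize import least_squares
z2=lambda p:np.array(p)/4-0.375+[160,80]
pet=unproj('top',z2([(185,274),(312,173),(460,233),(485,391),(358,491),(209,433)]),0.108)[:,:2]
def res(p): 
    a=p[2]-np.radians(60)*np.arange(6)
    return (pet-(p[:2]+0.095*np.c_[np.cos(a),np.sin(a)])).ravel()
s=least_squares(res,[.6,-.1,1.2]);print(s.x[:2],np.degrees(s.x[2]),s.fun.round(4))
ax=s.x[:2]
print('knob',unproj('top',z2([(334,331)]),0.13)[:,:2])
top=unproj('top',z2([(292,85),(447,105)]),0.06)[:,:2]; bot_=unproj('top',z2([(303,35),(455,53)]),0.0)[:,:2]
for e in (top,bot_):
    d=e[1]-e[0]; m=e.mean(0)-ax
    print(e,np.linalg.norm(d),np.linalg.norm(m),'dir',np.degrees(np.arctan2(m[1],m[0])),'norm',np.degrees(np.arctan2(d[0],-d[1])))
for n,u in dict(bottle_top=((392,145),.21),jar_top=((371,244),.11)).items(): print(n,unproj('top',[u[0]],u[1]))
print('tongs',unproj('top',[(286,230),(308,230),(299,312)],.01))
print('lookalikes',unproj('top',[(192,102),(168,135),(155,177)],.02))
```

```text
[ 0.5771115  -0.09544658] 68.62576747782276 [ 0.0002  0.0015  0.0022 -0.0002  0.0007 -0.0009 -0.0006 -0.0015 -0.0012
  0.0002 -0.0014  0.0009]
knob [[ 0.57555985 -0.095103  ]]
[[ 0.73831274 -0.06762258]
 [ 0.72593837 -0.16540479]] 0.09856208980260033 0.15643906203211266 dir -7.73933634194147 norm -7.212459109063983
[[ 0.78631594 -0.07285312]
 [ 0.77462138 -0.17401028]] 0.10183090330172996 0.20527372558172527 dir -7.835577868693158 norm -6.594565024359015
bottle_top [[ 0.60707588 -0.42293684  0.21      ]]
jar_top [[ 0.38252496 -0.40139635  0.11      ]]
tongs [[ 0.41144419 -0.20591684  0.01      ]
 [ 0.41141493 -0.26331319  0.01      ]
 [ 0.1989857  -0.23964319  0.01      ]]
lookalikes [[0.7446022  0.0397033  0.02      ]
 [0.65768441 0.10131732 0.02      ]
 [0.54821827 0.13383308 0.02      ]]
```

```bash
cat >> h.py <<'E'
AX=np.array([.577,-.0953])
def cur():
    s=bot.get_state(); q=s['tool_rot']; return s,s['tcp_pos'],Ro.from_quat([q[1],q[2],q[3],q[0]])
def target_R(yaw): # tool y down, tool z horizontal at yaw (mod pi chosen nearest)
    z=np.array([np.cos(yaw),np.sin(yaw),0]);y=np.array([0,0,-1.]);x=np.cross(y,z)
    return Ro.from_matrix(np.c_[x,y,z])
def rows(wps,f=0):
    s,p,R=cur(); out=[]
    for pos,yaw in wps:
        T=min([target_R(yaw),target_R(yaw+np.pi)],key=lambda T:(R.inv()*T).magnitude())
        d=R.inv().apply(np.array(pos)-p)/.4; r=(R.inv()*T).as_rotvec()/(2*np.pi)
        out.append(list(d)+list(r)+[f])
    return np.array(out).round(4)
def rim(a,r,z): a=np.radians(a); return [AX[0]+r*np.cos(a),AX[1]+r*np.sin(a),z]
E
python3 - <<'E'
from h import *
s,p,R=cur(); print(R.as_matrix().round(3),s['tcp_pos'])
np.set_printoptions(suppress=True)
y=np.radians(38.6)
print(rows([([.30,.25,.24],y),([.34,.0,.24],y),(rim(218.6,.175,.24),y),(rim(218.6,.175,.083),y)]))
E
```

```text
[[ 0.922 -0.     0.387]
 [-0.387 -0.001  0.922]
 [-0.    -1.    -0.001]] [0.21248338 0.50709656 0.20503788]
[[ 0.4502 -0.087  -0.5083  0.0001  0.0796  0.      0.    ]
 [ 0.784  -0.0866 -1.0461  0.0001  0.0796  0.      0.    ]
 [ 1.2127 -0.0863 -1.4207  0.0001  0.0796  0.      0.    ]
 [ 1.2127  0.3062 -1.4204  0.0001  0.0796  0.      0.    ]]
```

>>> jog_arm --commands '[0.45,-0.087,-0.51,0,0.08,0,0,0.45,-0.087,-0.51,0,0.08,0,0,0.45,-0.087,-0.51,0,0.08,0,0,0.45,-0.087,-0.51,0,0.08,0,0,0.45,-0.087,-0.51,0,0.08,0,0,0.45,-0.087,-0.51,0,0.08,0,0,0.78,-0.087,-0.98,0,0.08,0,0,0.78,-0.087,-0.98,0,0.08,0,0,0.78,-0.087,-0.98,0,0.08,0,0,0.78,-0.087,-0.98,0,0.08,0,0]' --newtons 20

```text
t: 1.15
tcp_pos: [0.3422, 0.0523, 0.2404]
tool_rot: [0.637, -0.637, 0.307, -0.307]
wrist_force: [1.4, 0.4, 0.5]
grip_width: 0.0173
```

Run:
```python
from h import *
np.set_printoptions(suppress=True)
s,p,R=cur();print(s['t'],p,s['qpos'],s['grip_width'])
y=np.radians(38.6)
print(rows([(rim(218.6,.175,.24),y),(rim(218.6,.175,.083),y)]))
```

```text
1.15 [0.34224996 0.052262   0.24038831] [ 0.04564549 -0.20765646  1.96980862 -0.00003456  1.37877093 -0.62612914] 0.017297035535478247
[[ 0.6548  0.0011 -0.2077 -0.0001 -0.0003  0.0001  0.    ]
 [ 0.6547  0.3936 -0.2079 -0.0001 -0.0003  0.0001  0.    ]]
```

>>> jog_arm --commands '[0.655,0,-0.208,0,0,0,0,0.655,0,-0.208,0,0,0,0,0.655,0,-0.208,0,0,0,0,0.655,0,-0.208,0,0,0,0,0.655,0,-0.208,0,0,0,0,0.655,0,-0.208,0,0,0,0,0.655,0,-0.208,0,0,0,0,0.655,0,-0.208,0,0,0,0]'

```text
t: 1.95
tcp_pos: [0.44, -0.2027, 0.2398]
tool_rot: [0.637, -0.637, 0.308, -0.307]
wrist_force: [-0.2, 0.2, -0.2]
grip_width: 0.0001
```

Run:
```python
from h import *
np.set_printoptions(suppress=True)
s,p,R=cur();print(s['t'],p,s['qpos'],s['grip_width'])
for n in ("top","wrist"):
    f=bot.grab_frame(n)[:,:,::-1]
    cv2.imwrite(f'pics/{n}2.png',f if n=='wrist' else cv2.resize(f[60:300,130:380],(750,600)[:2] if 0 else (600,576),interpolation=cv2.INTER_CUBIC))
y=np.radians(38.6)
print(rows([(rim(218.6,.175,.083),y),(rim(218.6,.128,.083),y)]))
```

```text
1.95 [ 0.44001978 -0.20265112  0.23978511] [-0.50728148  0.12690725  1.64988685  0.00012051  1.36593149 -1.17784434] 6.782068356331387e-05
[[ 0.0053  0.3933 -0.0038 -0.     -0.0003 -0.      0.    ]
 [ 0.0051  0.3933  0.1137 -0.     -0.0003 -0.      0.    ]]
```

View pics/top2.png

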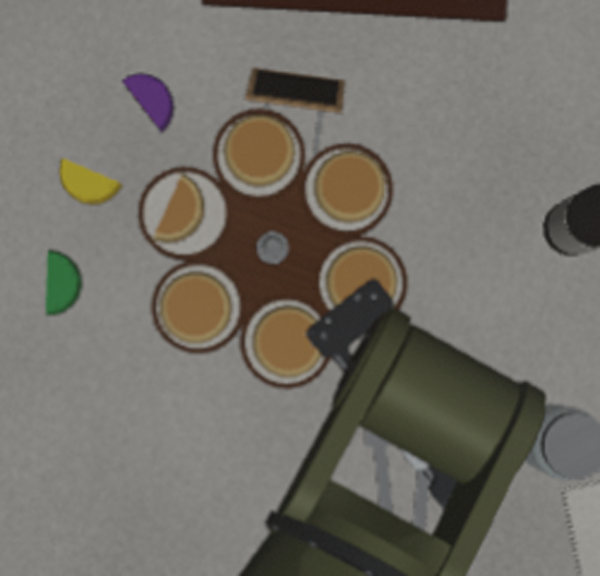

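View pics/wrist2.png

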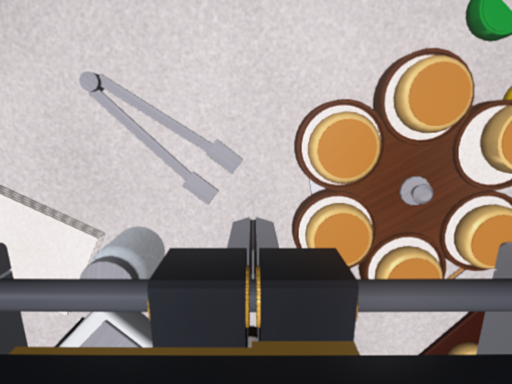

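>>> jog_arm --commands '[0.005,0.393,-0.004,0,0,0,0,0.005,0.393,-0.004,0,0,0,0,0.005,0.393,-0.004,0,0,0,0,0.005,0.393,-0.004,0,0,0,0,0.005,0.393,-0.004,0,0,0,0]'

```text
t: 2.55
tcp_pos: [0.4403, -0.2047, 0.0835]
tool_rot: [0.637, -0.637, 0.308, -0.307]
wrist_force: [1.2, 0.1, -0.2]
grip_width: 0.0008
```

Run:
```python
from h import *
np.set_printoptions(suppress=True)
s,p,R=cur();print(s['t'],p,s['wrist_force'])
for n in ("scene","wrist"):
    f=bot.grab_frame(n)[:,:,::-1]
    cv2.imwrite(f'pics/{n}3.png',f if n=='wrist' else cv2.resize(f[130:310,150:350],(666,600),interpolation=cv2.INTER_CUBIC))
y=np.radians(38.6)
print(rows([(rim(218.6,.128,.083),y)]))
```

```text
2.55 [ 0.44028751 -0.20466324  0.08354572] [ 1.20463218  0.14544109 -0.19547473]
[[-0.0043  0.0067  0.1167 -0.0002 -0.0003  0.0005  0.    ]]
```

View pics/scene3.png

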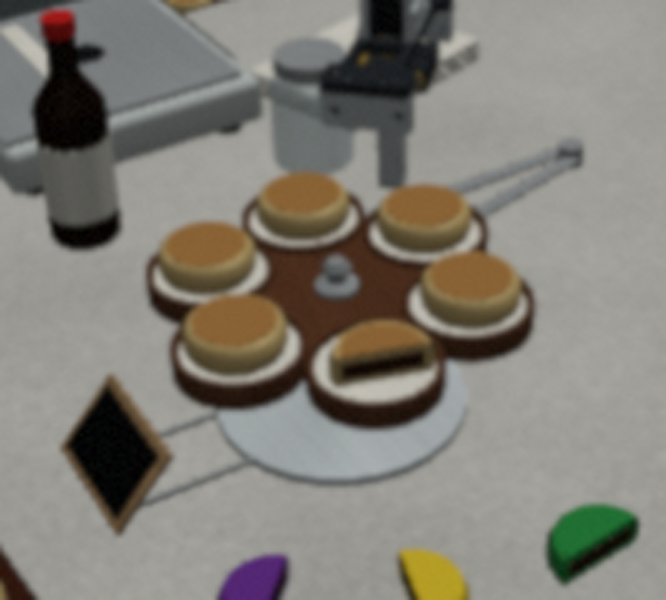

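View pics/wrist3.png

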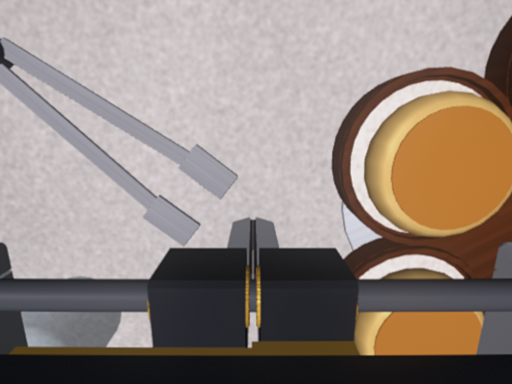

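>>> jog_arm --commands '[-0.004,0.005,0.058,0,0,0,0,-0.004,0.005,0.09,0,0,0,0,-0.004,0.005,0.117,0,0,0,0,-0.004,0.005,0.117,0,0,0,0]'

```text
t: 3.05
tcp_pos: [0.477, -0.1744, 0.082]
tool_rot: [0.637, -0.637, 0.306, -0.307]
wrist_force: [0.4, -0.3, 0.3]
grip_width: 0.0005
```

Run:
```python
from h import *
np.set_printoptions(suppress=True)
s,p,R=cur();print(s['t'],p,s['wrist_force'])
for n in ("scene","wrist"):
    f=bot.grab_frame(n)[:,:,::-1]
    cv2.imwrite(f'pics/{n}4.png',f if n=='wrist' else cv2.resize(f[130:310,150:350],(666,600),interpolation=cv2.INTER_CUBIC))
print(rows([(rim(218.6-b,.128,.083),np.radians(38.6-b)) for b in range(2,22,2)]))
```

```text
3.05 [ 0.47703282 -0.17442291  0.08196029] [ 0.37354447 -0.25377173  0.26825133]
[[-0.0093 -0.0041  0.002  -0.      0.0053  0.      0.    ]
 [-0.0204 -0.0041  0.0025 -0.      0.0108  0.      0.    ]
 [-0.0315 -0.0041  0.0035 -0.      0.0164  0.      0.    ]
 [-0.0426 -0.0041  0.0048 -0.      0.0219  0.      0.    ]
 [-0.0537 -0.0041  0.0066 -0.      0.0275  0.      0.    ]
 [-0.0646 -0.0041  0.0087 -0.      0.033   0.      0.    ]
 [-0.0755 -0.0041  0.0112 -0.      0.0386  0.      0.    ]
 [-0.0863 -0.0041  0.014  -0.      0.0442  0.      0.    ]
 [-0.097  -0.0041  0.0173 -0.      0.0497  0.      0.    ]
 [-0.1076 -0.0041  0.0209 -0.      0.0553  0.      0.    ]]
```

View pics/wrist4.png

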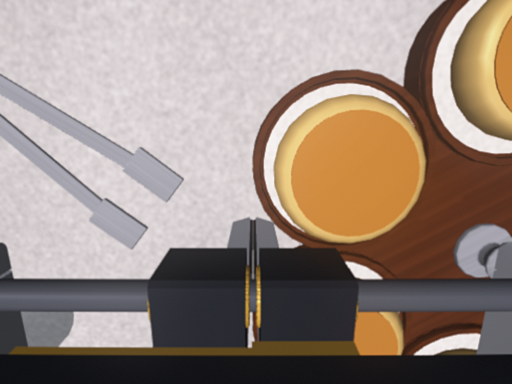

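>>> jog_arm --commands '[-0.009,-0.002,0.002,0,0.005,0,0,-0.02,-0.002,0.0025,0,0.011,0,0,-0.031,-0.002,0.0035,0,0.016,0,0,-0.042,-0.002,0.005,0,0.022,0,0,-0.053,-0.002,0.0065,0,0.0275,0,0]'

```text
t: 3.65
tcp_pos: [0.4644, -0.1573, 0.082]
tool_rot: [-0.607, 0.608, -0.362, 0.362]
wrist_force: [0.9, -1.6, -1.0]
grip_width: 0.0007
```

```bash
cat > look.py <<'E'
import sys
from h import *
np.set_printoptions(suppress=True)
k=sys.argv[1]
s,p,R=cur();print(s['t'],p,s['wrist_force'],s['qpos'].round(2))
d=p[:2]-AX;print('finger angle',np.degrees(np.arctan2(d[1],d[0]))%360,'r',np.linalg.norm(d),'jaw yaw',np.degrees(np.arctan2(*R.as_matrix()[[1,0],2])))
for n in ("scene","top"):
    f=bot.grab_frame(n)[:,:,::-1]
    cv2.imwrite(f'pics/{n}{k}.png',cv2.resize(f[80:230,160:310],(600,600),interpolation=cv2.INTER_CUBIC) if n=='top' else cv2.resize(f[130:310,150:350],(666,600),interpolation=cv2.INTER_CUBIC))
E
python3 look.py 5
```

```text
3.65 [ 0.46435245 -0.15725432  0.0820244 ] [ 0.86787387 -1.56154568 -0.95555744] [-0.4   0.31  1.82 -0.    1.01 -0.9 ]
finger angle 208.81007875996806 r 0.12856052829148515 jaw yaw 28.44235655314084
```

View pics/scene5.png

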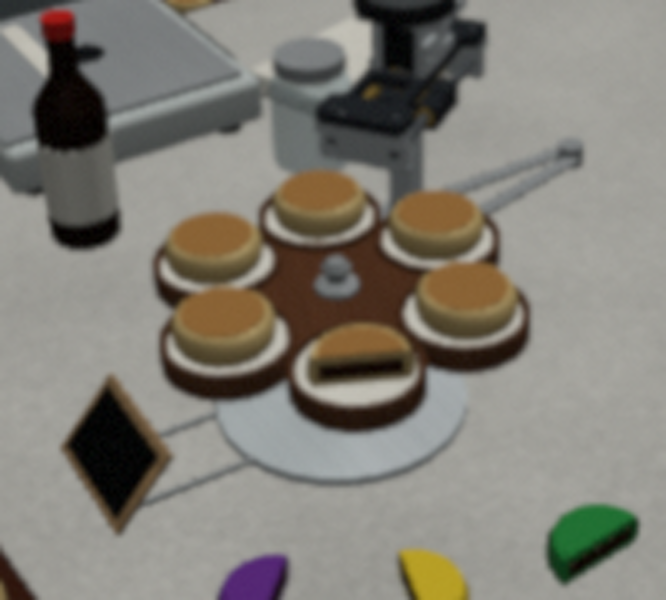

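View pics/top5.png

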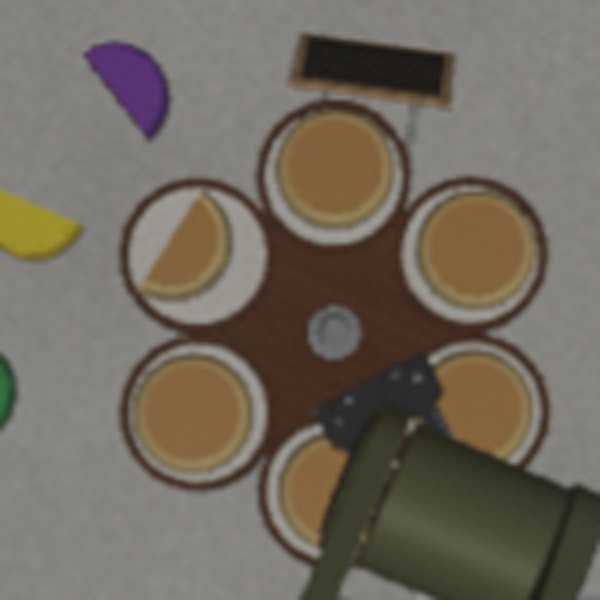

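Run:
```python
from h import *
np.set_printoptions(suppress=True)
print(rows([(rim(208.6-b,.128,.083),np.radians(28.6-b)) for b in range(3,33,3)]))
```

```text
[[-0.0171 -0.0025  0.0015  0.      0.0081 -0.      0.    ]
 [-0.0338 -0.0025  0.0028  0.      0.0164 -0.      0.    ]
 [-0.0504 -0.0025  0.005   0.      0.0248 -0.      0.    ]
 [-0.0669 -0.0025  0.008   0.      0.0331 -0.      0.    ]
 [-0.0832 -0.0025  0.0119  0.      0.0414 -0.      0.    ]
 [-0.0993 -0.0025  0.0166  0.      0.0498 -0.      0.    ]
 [-0.1151 -0.0025  0.0222  0.      0.0581 -0.      0.    ]
 [-0.1306 -0.0025  0.0286  0.      0.0664 -0.      0.    ]
 [-0.1457 -0.0025  0.0358  0.      0.0748 -0.      0.    ]
 [-0.1604 -0.0025  0.0437  0.      0.0831 -0.      0.    ]]
```

>>> jog_arm --commands '[-0.016,-0.0015,0.0015,0,0.008,0,0,-0.033,-0.0015,0.003,0,0.0165,0,0,-0.05,-0.0015,0.005,0,0.025,0,0,-0.067,-0.0015,0.008,0,0.033,0,0,-0.083,-0.0015,0.012,0,0.0415,0,0,-0.099,-0.0015,0.0165,0,0.05,0,0,-0.115,-0.0015,0.022,0,0.058,0,0,-0.1305,-0.0015,0.0285,0,0.0665,0,0,-0.1455,-0.0015,0.036,0,0.075,0,0,-0.16,-0.0015,0.0435,0,0.083,0,0]'

```text
t: 4.75
tcp_pos: [0.4491, -0.0925, 0.0824]
tool_rot: [0.494, -0.494, 0.506, -0.506]
wrist_force: [-0.5, -2.0, -1.0]
grip_width: 0.0006
```

```bash
python3 look.py 6
python3 - <<'E'
from h import *
np.set_printoptions(suppress=True)
print(rows([(rim(178.6-b,.128,.083),np.radians(-1.4-b)) for b in range(3,33,3)]))
E
```

```text
4.75 [ 0.44912773 -0.09247621  0.08242682] [-0.49398957 -1.97569767 -1.04582578] [-0.28  0.25  1.9  -0.    0.99 -0.26]
finger angle 178.7349475936211 r 0.12790344039386367 jaw yaw -1.3947753708537685
[[-0.0166 -0.0012 -0.0003  0.      0.0086 -0.      0.    ]
 [-0.0333 -0.0012  0.001   0.      0.017  -0.      0.    ]
 [-0.0499 -0.0012  0.0032  0.      0.0253 -0.      0.    ]
 [-0.0663 -0.0012  0.0063  0.      0.0336 -0.      0.    ]
 [-0.0826 -0.0012  0.0103  0.      0.042  -0.      0.    ]
 [-0.0987 -0.0012  0.0151  0.      0.0503 -0.      0.    ]
 [-0.1145 -0.0012  0.0207  0.      0.0586 -0.      0.    ]
 [-0.1299 -0.0012  0.0271  0.      0.067  -0.      0.    ]
 [-0.145  -0.0012  0.0344  0.      0.0753 -0.      0.    ]
 [-0.1597 -0.0012  0.0424  0.      0.0836 -0.      0.    ]]
```

View pics/top6.png

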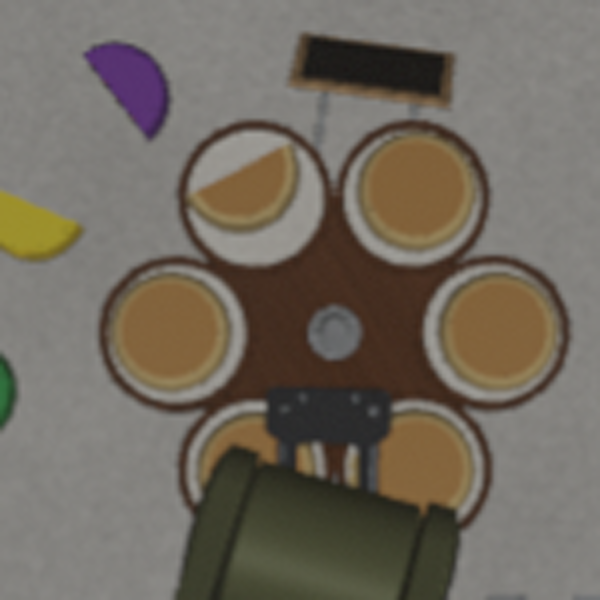

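View pics/scene6.png

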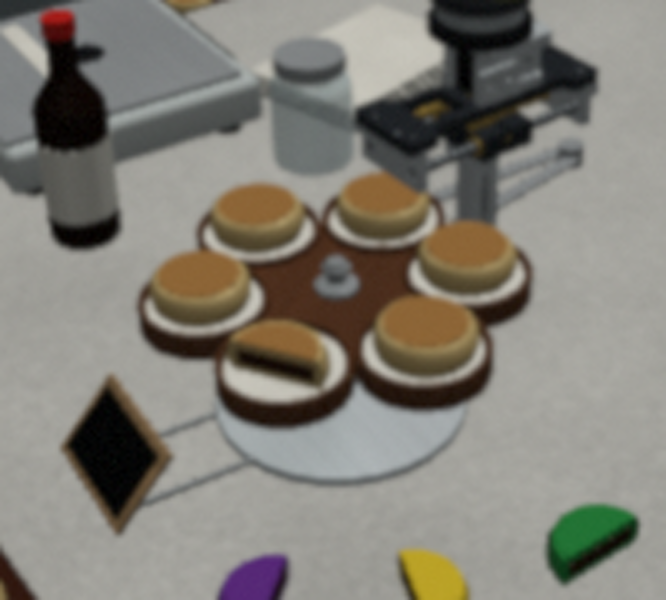

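>>> jog_arm --commands '[-0.0165,-0.001,0,0,0.0085,0,0,-0.033,-0.001,0.001,0,0.017,0,0,-0.05,-0.001,0.003,0,0.025,0,0,-0.066,-0.001,0.006,0,0.0335,0,0,-0.0825,-0.001,0.01,0,0.042,0,0,-0.0985,-0.001,0.015,0,0.05,0,0,-0.1145,-0.001,0.0205,0,0.0585,0,0,-0.13,-0.001,0.027,0,0.067,0,0,-0.145,-0.001,0.0345,0,0.075,0,0,-0.1595,-0.001,0.0425,0,0.0835,0,0]'

```text
t: 5.85
tcp_pos: [0.4677, -0.0291, 0.0828]
tool_rot: [0.346, -0.346, 0.617, -0.616]
wrist_force: [-2.3, -1.0, 1.6]
grip_width: 0.0007
```

```bash
python3 look.py 7
python3 - <<'E'
from h import *
np.set_printoptions(suppress=True)
print(rows([(rim(148.6-b,.128,.083),np.radians(-31.4-b)) for b in range(1,11,1)]))
E
```

```text
5.85 [ 0.46772151 -0.02907257  0.08279077] [-2.2716207  -1.03681793  1.61464976] [-0.14  0.27  1.87 -0.    1.    0.41]
finger angle 148.78234992908628 r 0.1277805207296261 jaw yaw -31.369601339511576
[[-0.0056 -0.0003 -0.0011 -0.      0.0031 -0.      0.    ]
 [-0.0111 -0.0003 -0.001  -0.      0.0059 -0.      0.    ]
 [-0.0167 -0.0003 -0.0007 -0.      0.0086 -0.      0.    ]
 [-0.0223 -0.0003 -0.0004 -0.      0.0114 -0.      0.    ]
 [-0.0279 -0.0003  0.0001 -0.      0.0142 -0.      0.    ]
 [-0.0334 -0.0003  0.0006 -0.      0.017  -0.      0.    ]
 [-0.039  -0.0003  0.0013 -0.      0.0197 -0.      0.    ]
 [-0.0445 -0.0003  0.002  -0.      0.0225 -0.      0.    ]
 [-0.05   -0.0003  0.0028 -0.      0.0253 -0.      0.    ]
 [-0.0555 -0.0003  0.0038 -0.      0.0281 -0.      0.    ]]
```

View pics/top7.png

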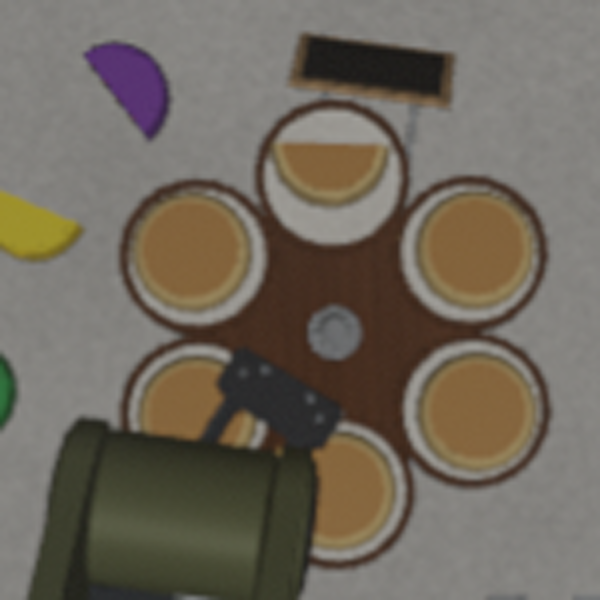

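Run:
```python
from h import *
z2=lambda p:np.array(p)/4-0.375+[160,80]
P=unproj('top',z2([(332,174),(474,249),(477,411),(194,253)]),0.108)[:,:2]-AX
for p,k in zip(P,[0,-60,-120,60]): print(np.degrees(np.arctan2(p[1],p[0]))-k,np.linalg.norm(p))
```

```text
1.0921162945237526 0.09570884225571862
1.1147016126129117 0.09772783847095902
1.1102095254686333 0.0974399102104966
0.6194898599317469 0.09702767080642262
```

>>> jog_arm --commands '[-0.011,0,-0.001,0,0.006,0,0,-0.022,0,-0.0005,0,0.0115,0,0,-0.0335,0,0.0005,0,0.017,0,0,-0.0415,0,0.0015,0,0.021,0,0,-0.0467,0,0.0023,0,0.0236,0,0,-0.0467,0,0.0023,0,0.0236,0,0]'

```text
t: 6.55
tcp_pos: [0.4785, -0.0135, 0.0828]
tool_rot: [0.3, -0.3, 0.64, -0.64]
wrist_force: [-0.4, 0.4, -0.7]
grip_width: 0.0005
```

```bash
python3 look.py 8
python3 - <<'E'
from h import *
np.set_printoptions(suppress=True)
print(rows([(rim(141.5,.131,.083),np.radians(-39.8)),(rim(141.5,.20,.083),np.radians(-39.8)),(rim(141.5,.20,.24),np.radians(-39.8))]))
E
```

```text
6.55 [ 0.47846492 -0.01353085  0.08282303] [-0.39434433  0.44498887 -0.72392564] [-0.1   0.29  1.85  0.    1.01  0.59]
finger angle 140.3124817995624 r 0.1280443488008957 jaw yaw -39.788627813460906
[[ 0.0067 -0.0003 -0.0073 -0.      0.     -0.      0.    ]
 [ 0.0106 -0.0003 -0.1797 -0.      0.     -0.      0.    ]
 [ 0.0106 -0.3928 -0.1797 -0.      0.     -0.      0.    ]]
```

View pics/top8.png

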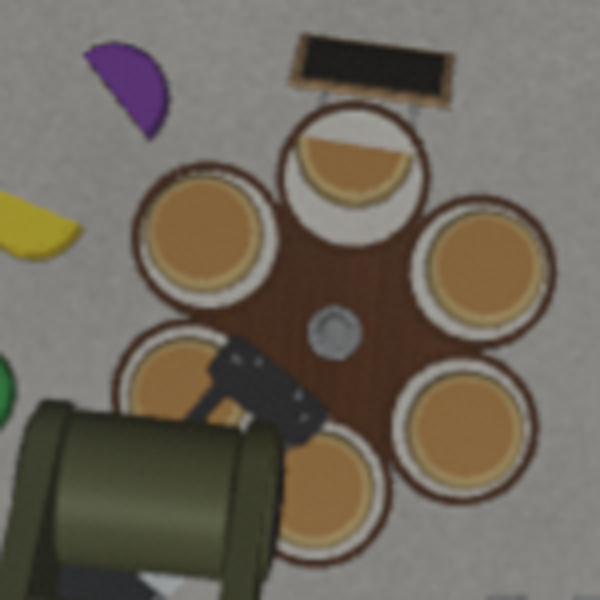

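>>> jog_arm --commands '[0.005,0,-0.007,0,0,0,0,0.008,0,-0.05,0,0,0,0,0.01,0,-0.12,0,0,0,0,0.01,0,-0.18,0,0,0,0,0.01,0,-0.18,0,0,0,0,0.01,-0.1,-0.25,0,0,0,0,0.01,-0.2,-0.3,0,0,0,0,0.01,-0.3,-0.35,0,0,0,0,0.01,-0.39,-0.35,0,0,0,0,0.01,-0.39,-0.35,0,0,0,0]'

```text
t: 7.65
tcp_pos: [0.3702, 0.0735, 0.2433]
tool_rot: [-0.303, 0.297, -0.639, 0.641]
wrist_force: [0.0, -0.8, -0.1]
grip_width: 0.001
```

```bash
python3 look.py 9
```

```text
7.65 [0.37015747 0.07348629 0.24334917] [ 0.03993549 -0.82560251 -0.07349572] [ 0.1  -0.14  1.9  -0.    1.37  0.79]
finger angle 140.78509236883016 r 0.26696936674897975 jaw yaw -39.80662497326834
```

View pics/top9.png

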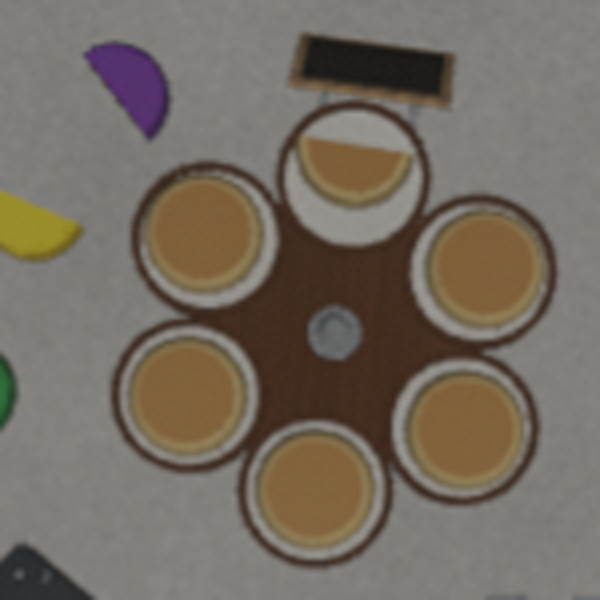

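View pics/scene9.png

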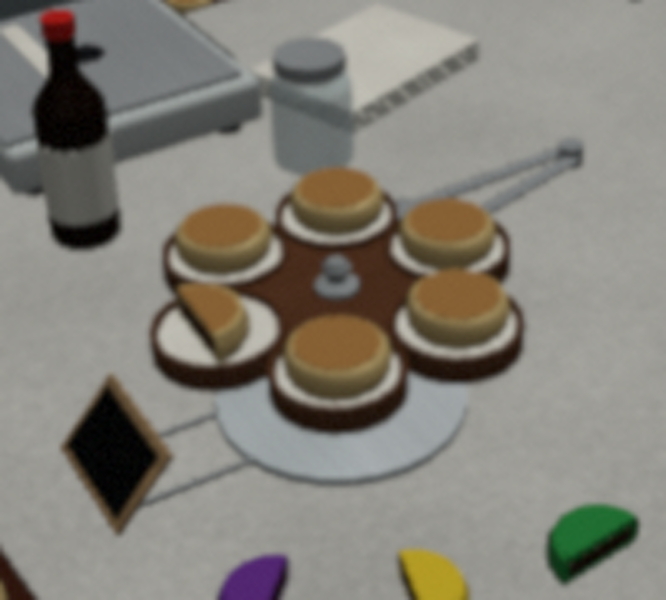

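Run:
```python
from h import *
z2=lambda p:np.array(p)/4-0.375+[160,80]
P=unproj('top',z2([(354,175),(482,270),(463,430),(315,491),(186,395),(206,236)]),0.108)[:,:2]
c=P.mean(0);print(c)
for p,k in zip(P-c,[0,-60,-120,-180,-240,-300]): print((np.degrees(np.arctan2(p[1],p[0]))-k+180)%360-180)
f=bot.get_state(); print(f['dq'].round(3))
from bench import bot as b
b.job_done()
```

```text
[ 0.57690718 -0.09514594]
-6.932558345295121
-6.839927165409222
-7.147656553252432
-6.819144009455613
-6.938628348901602
-6.891854808221979
[-0.004  0.028  0.031  0.001 -0.007  0.004]
the job is handed in; nothing more can be done
```

I turned the stand about 76° clockwise, so the half cake with the cut face now stands at the front behind the price slate. I have handed the job in.

I did it with the closed fingertips in one rim notch on the robot's side, in four slow pushes. Then I backed the fingers out of the notch and lifted clear. It took about 7.7 s.

What the last checks showed:
- **Alignment:** the cut cake's petal points to −6.9° in the overhead picture. The slate's front line reads between −6.6° and −7.8° depending on the edge used, so the error is about 1° against roughly 12° allowed.
- **Cakes:** all six look centred on their petals in the final pictures. I did not measure their offsets.
- **Forces:** the wrist force read at the stops between pushes stayed below about 3 N; I did not record it during the pushes.
- **Bystanders:** the bottle, jar and tongs look unmoved in the last scene view.
- **Clear of the stand:** the gripper ended about 0.27 m from the turning axis and 0.24 m up. The arm joints still showed up to 0.03 rad/s as it settled.

No check failed or disagreed with another.

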